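Make up a dental case tray, tallest part last

ROBOT

A 7-joint arm with a two-finger parallel gripper is mounted at the origin on the work surface. World frame = base frame: x ahead of the robot, y to its left, z up, the work surface at z = 0. Lengths are in m, angles in rad, forces in N, time in s.
With the tool pointing down it reaches from about 0.425 to 0.875 m from the base axis. Payload 4.7 kg.
Tool frame: the origin (TCP) lies midway between the tips of the shut fingers; the grasp point (between the pads) lies 19 mm behind it; x points along the fingers, y is the direction in which the jaws open and shut, and the axes are right-handed (so a half turn about x gives the same grasp; the last joint's range is limited). The gripper opens to 87 mm and grips with 3 to 60 N. Pads are 19 mm wide; open, the fingers measure 117 mm over their backs; the gripper's body (75 mm by 190 mm) begins 51 mm behind the grasp point.
Start: joints at [-1.228, 0.321, -0.07, 1.45, 0.023, 1.371, -0.057], TCP at [0.21, 0.615, 0.223] pointing down, gripper open.
Joint ranges: [-2.86, 2.86], [-0.3, 2.09], [-1.38, 1.24], [0.06, 2.45], [-1.56, 4.7], [0.09, 2.05], [-2.69, 2.69]. Speed limits (rad/s): [2.57, 2.57, 3.14, 3.14, 3.14, 3.14, 3.14].

INTERFACE

Orientations are given as a rotation vector (axis times angle).
In Python, from bench import ctrl gives the robot as it stands. The module is installed in compiled form; this text tells all that it offers.
- The arm moves only by the tool servo_tool, never from a script. Its arguments are lists of equal length, an entry for each row: "dp": the shift along the tool's x, y, z in units of 25 mm (1.0 is 25 mm), a list of three; "yaw": the turn about the tool's x in units of 6 degrees (1.0 is 6 degrees). A call has exactly 5 rows; each row shifts and turns the commanded pose from where the row before left it, along the tool's axes as they then stand; what a row does not reach is not made up. A row lasts 1/10 s, in which the tool goes at most 50 mm and 8.59 degrees, less where a joint would pass 70% of its speed; a pose out of reach is approached as far as the arm can. A call is refused whole if a number of a shift passes 1 or a number of a turn 1, either way. A call with a gripper value outside its range is refused whole. "fingers" is the opening, from 0 (shut) to 1 (fully open), set as the call begins (left out, the last holds). The fingers move at their own pace and stop on an object; "grip_force" is the grip in N (left out, the last holds). Time passes only in rows, so rows that do not move let the fingers close, or fill a call up. It gives the time, the measured TCP pose, the force and the opening at its end, in the units of the state.
- ctrl.get_state(): the state, without advancing time (a new reading comes with each control period).
- ctrl.get_image(name): name is "scene" or "top" or "wrist"; returns (picture, depth): 384x512x3 uint8, red, green, blue; 384x512 float32, m along the optical axis (not along the pixel's ray), 0 where there is no reading.
- ctrl.camera_info(name): a dict with "fx", "fy", "cx", "cy" (pixels), "extrinsics" (4x4, takes a point from world to camera coordinates); the wrist camera has in their place "hand_eye" (4x4, takes a point from camera to tool coordinates, whose origin is the TCP and whose axes are the tool frame's). Camera axes: x right, y down, z forward; pixel columns grow to the right and rows downward; lengths in m; the calibration is good to about 2 mm. A picture is of the moment at which its call begins: read the wrist's pose just before it. camera_info takes no time and is no camera call.
- ctrl.close_job(): hands the job in, once; it reports no verdict.
Trained networks look in the newest picture that a camera, given by its name, has taken for a name from the list of things; names that differ only in an ending like _2 or _b are one class to them, and where a whole thing is asked for, a point or a joint stands for the part that bears it (a point fixed in the world has none). Each returns a list of dicts, best first, with "score" (0 to 1); they miss things now and then, are a little off and sometimes report something else, mostly with a low value. They report only what shows in the picture. A call takes as long as a camera call. They do not tell look-alikes from the thing itself.
- ctrl.search_frame(camera, label): "extent" ([left, top, right, bottom] in pixels, round what is visible of it).
- ctrl.cut_out(camera, label): "region" (384x512 bool, what is visible of it) and "extent" ([left, top, right, bottom] in pixels, round what is visible of it).
The state is a dict: "time": time; "joint_positions": joint angles; "qd": joint speeds; "joint_torque": joint torques, N m; "position": TCP position; "tool_rot": TCP orientation; "ft_force": force on the tool from outside, world axes, zero at the start; "torque": the same for the moment, N m; "grip_width": opening from 0.0 (shut) to 1.0 (fully open).
Only numpy, scipy, OpenCV 4.12 (cv2) and the standard library are available. Lean on these libraries where they do the work, as an engineer would, in place of code of your own. Each camera call takes 0.05 s, during which the arm holds its last target.

TASK

Make up the three-pocket aluminium case tray for the next dental case, lowest part first and tallest last so that nothing stands in the way: first the wide steel casting ring into the end pocket away from the pull tab, then the plaster cast with the teeth into the end pocket beside the tab, and last the taller amber bottle into the middle pocket. Each must stand upright, flat on the floor of its pocket and well inside it, and the lookalikes standing among them must stay where they are.

Things in the scene. Friction and masses are not known exactly. Their poses are not given: they have to be found in the camera images.
- ring_center (a point): Centre of the wide steel casting ring: a plain open tube standing on end, outside diameter 56, wall 4, height 36 mm. The point lies on its axis, half-way up (18 mm above its foot); z is up along the axis. The other, slimmer and taller ring is not wanted.
- cast_center (a point): Centre of the plaster cast with teeth: an off-white block 60 (its x) by 46 (its y) by 36 mm high with upright plain sides, carrying a horseshoe of small teeth up to 50 mm above its foot; the horseshoe is open towards +x. The point lies in the middle, 25 mm above its foot; z is up. Grip it across the 46 mm width (along its y) on the block, less than 36 mm above its foot. The blank block without teeth is not wanted.
- bottle_center (a point): Centre of the taller of two amber bottles, and the stouter (black screw cap, pale label band): 100 mm high, body diameter 48 mm with straight sides up to 66 mm, then a shoulder and a cap of diameter 31 and height 18 mm at the top. The point lies on its axis, half-way up (50 mm above its foot); z is up.
- tray: The flat aluminium case tray, fixed to the bench, 270 (its x) by 100 mm (its y), not counting a pull tab 24 long and 50 mm wide at its +x end. Floor 4 mm thick; rim and two cross ribs 4 mm thick, rising 8 mm above the floor (12 mm above the bench). Three pockets in a row along x, each inside at least 84 (x) by 92 mm (y). Origin: centre of the underside, on the bench.
- pocket_near (a point): Middle of the floor of the end pocket away from the pull tab (the one nearer the robot), 4 mm above the bench; same axes as the tray. For the casting ring.
- pocket_tab (a point): Middle of the floor of the end pocket beside the pull tab, 4 mm above the bench; same axes as the tray. For the cast with teeth.
- pocket_middle (a point): Middle of the floor of the middle pocket, 4 mm above the bench; same axes as the tray. For the taller bottle.
- slim_ring: Bystander: slim steel ring, diameter 38, height 50 mm, standing. Origin: middle of its foot.
- blank_block: Bystander: blank plaster block 60 (x) by 46 (y) by 36 mm high, no teeth. Origin: middle of its underside.
- short_bottle: Bystander: short amber bottle with black cap, diameter 40, height 70 mm. Origin: middle of its foot.
Not all that is in view belongs to the job. Leave any purple look-alike of the part that bears bottle_center alone. Leave any purple look-alike of the part that bears ring_center alone.

How it is judged:
On the way, in this order (a step that is already met when the one before it is completed fails the run):
1. the wide casting ring stands in the end pocket away from the tab, let go (horizontal distance between ring_center and pocket_near below 0.03 m and z of ring_center in the frame of pocket_near between 0.013 and 0.023 m and angle between ring_center's own z axis and vertical below 0.175 rad and linear speed of casting_ring below 0.03 m/s and contact force between the fingers and casting_ring below 0.1 N), for 0.2 s.
2. then the cast with teeth stands in the end pocket beside the tab, let go (horizontal distance between cast_center and pocket_tab below 0.03 m and z of cast_center in the frame of pocket_tab between 0.02 and 0.03 m and angle between cast_center's own z axis and vertical below 0.175 rad and linear speed of cast below 0.03 m/s and contact force between the fingers and cast below 0.1 N), for 0.2 s.
3. last, the taller bottle stands in the middle pocket, let go (horizontal distance between bottle_center and pocket_middle below 0.03 m and z of bottle_center in the frame of pocket_middle between 0.045 and 0.055 m and angle between bottle_center's own z axis and vertical below 0.175 rad and linear speed of tall_bottle below 0.03 m/s and contact force between the fingers and tall_bottle below 0.1 N), for 0.2 s.
At the end, for the whole second after the job is handed in: Ring in the end pocket away from the tab, cast with teeth in the pocket beside the tab, taller bottle in the middle pocket: each within 30 mm of its pocket's middle, on the pocket floor (height within 5 mm), upright within 10 degrees, let go and at rest (all of step 1 and all of step 2 and all of step 3); the robot touches nothing.
It fails at once if the slim casting ring is moved by more than 30 mm (distance of slim_ring from where it was at the start of the episode above 0.03 m).
It fails at once if the blank plaster block is moved by more than 30 mm (distance of blank_block from where it was at the start of the episode above 0.03 m).
It fails at once if the short bottle is moved by more than 30 mm (distance of short_bottle from where it was at the start of the episode above 0.03 m).
It also fails if it takes over 72 s, if anything falls off the work surface, if the arm or the gripper's body presses on something with over 40 N, if the wrist force passes 120 N, or if a joint passes its speed limit or range.

## Working session

There is one attempt and no reset: what is moved stays moved. The work goes in short steps, Python scripts to look and compute and a tool call to move; the robot and the scene stay as the last step left them, time stands still between calls to the robot, and variables do not carry over. Pictures are saved under pics/ and viewed, and the job is handed in when it is done.

Besides the shell and the picture viewer there is one more tool, called after "Emit:" by a JSON object that holds its "op" and its "data", one argument or row to a line. servo_tool: Moves the arm, as the interface text tells. Its arguments: {"type":"object","properties":{"dp":{"type":"array","items":{"type":"array","items":{"type":"number"}}},"yaw":{"type":"array","items":{"type":"number"}},"fingers":{"type":"number"},"grip_force":{"type":"number"}},"required":["dp","yaw"]}

```bash
mkdir -p pics; ls; cat > h.py <<'E'
import numpy as np, cv2
from bench import ctrl
from scipy.spatial.transform import Rotation as R
def save(n,im): cv2.imwrite('pics/'+n,cv2.cvtColor(im,cv2.COLOR_RGB2BGR))
def world(cam,depth,T=None):
    c=ctrl.camera_info(cam)
    v,u=np.mgrid[:384,:512]
    P=np.stack([(u-c['cx'])/c['fx']*depth,(v-c['cy'])/c['fy']*depth,depth],-1)
    if cam=='wrist': M=T@np.array(c['hand_eye'])
    else: M=np.linalg.inv(np.array(c['extrinsics']))
    return P@M[:3,:3].T+M[:3,3]
def tool():
    s=ctrl.get_state(); T=np.eye(4); T[:3,:3]=R.from_rotvec(s['tool_rot']).as_matrix(); T[:3,3]=s['position']; return T,s
E
python3 - <<'E'
from h import *
T,s=tool(); print(s['time'],T.round(3),s['grip_width'])
for n in('scene','top'):
    im,d=ctrl.get_image(n); save(n+'0.png',im); np.savez(f'{n}0.npz',im=im,d=d)
    for l in('ring_center','cast_center','bottle_center','tray','slim_ring','blank_block','short_bottle'):
        print(n,l,[(np.round(r['extent']).tolist(),round(r['score'],2)) for r in ctrl.search_frame(n,l)])
print({k:np.round(v,3).tolist() for k,v in ctrl.camera_info('wrist').items()})
E
```

```text
pics
0.0 [[-0.001  0.323  0.946  0.21 ]
 [-0.002  0.946 -0.323  0.615]
 [-1.    -0.002  0.     0.221]
 [ 0.     0.     0.     1.   ]] 1.0024615164902335
scene ring_center [([153.0, 317.0, 184.0, 354.0], 0.65)]
scene cast_center [([159.0, 258.0, 188.0, 286.0], 0.63)]
scene bottle_center [([233.0, 171.0, 254.0, 208.0], 0.98), ([208.0, 167.0, 223.0, 200.0], 0.67), ([261.0, 152.0, 358.0, 196.0], 0.21)]
scene tray [([259.0, 152.0, 363.0, 198.0], 0.87), ([212.0, 282.0, 238.0, 317.0], 0.15)]
scene slim_ring [([206.0, 214.0, 220.0, 242.0], 0.55), ([266.0, 204.0, 296.0, 223.0], 0.44)]
scene blank_block [([265.0, 204.0, 294.0, 226.0], 0.95), ([249.0, 238.0, 266.0, 265.0], 0.36)]
scene short_bottle [([259.0, 153.0, 366.0, 195.0], 0.68), ([250.0, 236.0, 266.0, 269.0], 0.62), ([268.0, 206.0, 296.0, 226.0], 0.56), ([212.0, 282.0, 238.0, 317.0], 0.32)]
top ring_center [([406.0, 166.0, 428.0, 186.0], 0.71), ([353.0, 146.0, 379.0, 171.0], 0.5)]
top cast_center [([358.0, 196.0, 386.0, 226.0], 0.69)]
top bottle_center [([244.0, 237.0, 269.0, 260.0], 0.86), ([238.0, 199.0, 258.0, 226.0], 0.81)]
top tray [([142.0, 110.0, 194.0, 230.0], 0.55), ([306.0, 148.0, 323.0, 166.0], 0.25)]
top slim_ring [([301.0, 203.0, 314.0, 220.0], 0.61)]
top blank_block [([239.0, 149.0, 262.0, 181.0], 0.72)]
top short_bottle [([303.0, 148.0, 325.0, 167.0], 0.54)]
{'fx': 336.081, 'fy': 336.081, 'cx': 256.997, 'cy': 188.996, 'hand_eye': [[0.0, -0.293, 0.956, -0.163], [1.0, -0.0, -0.001, -0.0], [0.0, 0.956, 0.293, -0.081], [0.0, 0.0, 0.0, 1.0]]}
```

View pics/scene0.png

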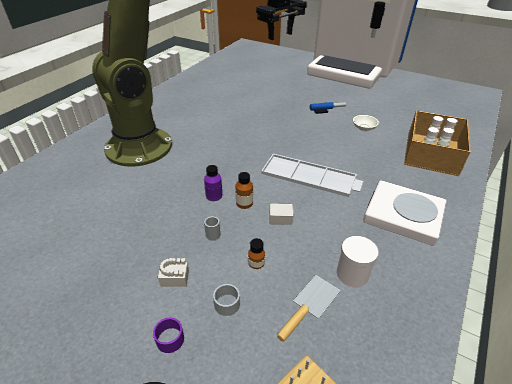

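View pics/top0.png

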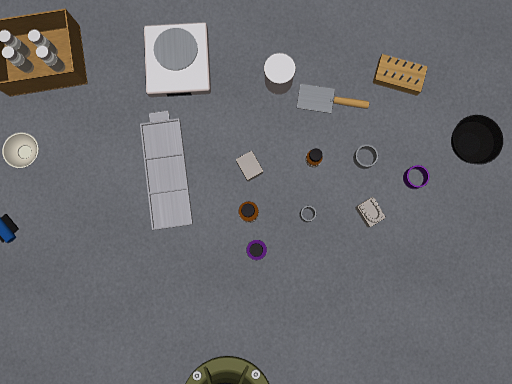

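```bash
python3 - <<'E'
from h import *
z=np.load('top0.npz');im,d=z['im'],z['d']
save('top_crop.png',cv2.resize(im[90:290,130:450],None,fx=2.5,fy=2.5,interpolation=cv2.INTER_CUBIC))
W=world('top',d)
for u,v in((417,176),(366,158),(372,211),(256,248),(248,212),(307,211),(250,165),(314,157),(168,170),(168,130),(168,210),(200,300)): print(u,v,W[v,u].round(3), im[v,u])
E
```

```text
417 176 [ 0.539 -0.486  0.001] [107 108 115]
366 158 [ 0.588 -0.359  0.   ] [108 110 115]
372 211 [ 0.45  -0.36   0.038] [171 164 159]
256 248 [ 0.367 -0.078  0.101] [46 43 45]
248 212 [ 0.449 -0.061  0.101] [43 41 43]
307 211 [ 0.457 -0.205 -0.001] [103 104 111]
250 165 [ 0.57  -0.065  0.036] [172 164 159]
314 157 [ 0.579 -0.219  0.074] [40 37 41]
168 170 [0.566 0.141 0.007] [159 157 163]
168 130 [0.668 0.141 0.007] [159 160 165]
168 210 [0.466 0.141 0.004] [163 162 168]
200 300 [ 0.243  0.064 -0.   ] [100 102 107]
```

View pics/top_crop.png

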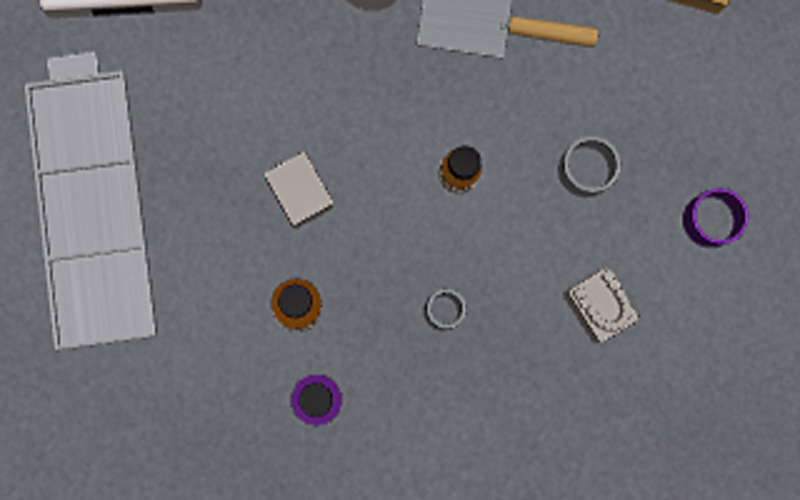

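Ring candidates in top: grey wide (366,157), purple (416,177), grey slim (308,213). The grey wide one fits: it is steel and 56 mm wide, and the purple one is a decoy.
Bottles: amber (248,211) is about 100 mm high, purple (256,249) is a decoy, and the short amber one (314,157) is 74 mm. The first is wanted.
Blocks: (371,212) has teeth and is wanted; (249,165) is blank.
Next I measure them.

```bash
python3 - <<'E'
from h import *
z=np.load('top0.npz');im,d=z['im'],z['d']
W=world('top',d)
def blob(u0,v0,u1,v1,zl,zh):
    w=W[v0:v1,u0:u1].reshape(-1,3); return w[(w[:,2]>zl)&(w[:,2]<zh)]
for n,b,zl,zh in(('ring',(345,138,388,178),.028,.045),('slim',(295,200,320,225),.04,.06),('purple ring',(398,160,435,195),.028,.045),('cap',(235,195,262,228),.09,.11),('purpcap',(240,232,272,265),.09,.11)):
    p=blob(*b,zl,zh)
    c,r=cv2.minEnclosingCircle(p[:,:2].astype(np.float32)); print(n,np.round(c,4),round(r,4),p[:,2].mean().round(4),len(p))
for n,b in(('cast',(350,190,392,232)),('blank',(230,145,270,190))):
    p=blob(*b,.03,.06); r=cv2.minAreaRect(p[:,:2].astype(np.float32)); print(n,r,p[:,2].min(),p[:,2].max(),len(p))
    if n=='cast':
        t=p[p[:,2]>.043]; print('teeth mean',t.mean(0), 'n',len(t))
# tray
hsv=im.astype(int).sum(2)
m=np.zeros((384,512),np.uint8); m[105:235,135:200]=(hsv[105:235,135:200]>400)
n,l,s,c=cv2.connectedComponentsWithStats(m); k=1+np.argmax(s[1:,4]); print(s[k])
m=(l==k).astype(np.uint8); m=cv2.morphologyEx(m,cv2.MORPH_CLOSE,np.ones((5,5)))
mo=cv2.morphologyEx(m,cv2.MORPH_OPEN,np.ones((25,25)))
q=W[(mo>0)]; print('tray z',np.percentile(q[:,2],[1,50,99]))
r=cv2.minAreaRect(q[:,:2].astype(np.float32)); print(r, cv2.boxPoints(r).round(3).tolist())
E
```

```text
ring [ 0.5876 -0.3523] 0.0281 0.0351 132
slim [ 0.4475 -0.2032] 0.019 0.0492 73
purple ring [ 0.5353 -0.4756] 0.0291 0.0347 150
cap [ 0.4541 -0.0597] 0.0153 0.1 140
purpcap [ 0.3632 -0.0771] 0.0153 0.1002 140
cast ((0.4490932524204254, -0.3575156331062317), (0.05997501686215401, 0.04625319689512253), 30.577720642089844) 0.03024502459036804 0.05729993754893714 466
teeth mean [ 0.44776871 -0.35759708  0.04902801] n 174
blank ((0.5695648789405823, -0.06280627101659775), (0.06027206405997276, 0.04578875005245209), 27.810779571533203) 0.030227635866677538 0.043422415238801415 450
[ 140  111   52  119 4229]
tray z [-0.00098217  0.00502902  0.01593542]
((0.4941766858100891, 0.10684226453304291), (0.43284928798675537, 0.20445194840431213), 32.91691207885742) [[0.25699999928474426, 0.07500000298023224], [0.36800000071525574, -0.09700000286102295], [0.7310000061988831, 0.13899999856948853], [0.6200000047683716, 0.3100000023841858]]
```

```bash
python3 - <<'E'
from h import *
z=np.load('top0.npz');im=z['im']
save('crop2.png',np.hstack([cv2.resize(im[v-25:v+25,u-25:u+25],(260,260),interpolation=cv2.INTER_CUBIC) for u,v in((366,157),(371,212),(248,211))]))
E
```

```text
(no output)
```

View pics/crop2.png

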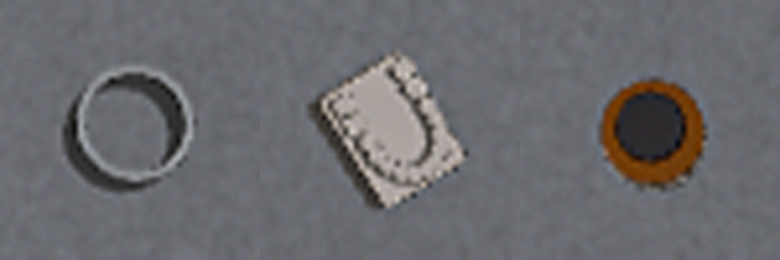

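```bash
cat >> h.py <<'E'
def heading(T): return np.degrees(np.arctan2(T[1,1],T[0,1]))
def plan(pts,start=None):
    """pts: list of (x,y,z,heading deg); prints rows, grouped in calls of 5; rounding carried forward. shift first then turn"""
    T,s=tool(); p=T[:3,3].copy(); h=heading(T); Rm=T[:3,:3].copy()
    if start is not None: p=np.array(start[:3],float); h=start[3]
    rows=[]
    for x,y,z,hh in pts:
        t=np.array([x,y,z]); dist=np.abs(t-p).max(); dh=(hh-h+180)%360-180
        n=int(max(np.ceil(np.linalg.norm(t-p)/.0245),np.ceil(abs(dh)/5.9),1))
        p0=p.copy();h0=h
        for i in range(n):
            a=np.radians(h); X=np.array([0,0,-1.]);Y=np.array([np.cos(a),np.sin(a),0]);Z=np.cross(X,Y)
            B=np.stack([X,Y,Z],1)
            want=p0+(t-p0)*(i+1)/n
            q=2 if i==n-1 else 1
            dp=np.round(B.T@(want-p)/.025,q); yw=np.round(-((h0+dh*(i+1)/n)-h)/6,q)
            p=p+B@dp*.025; h=h-6*yw; rows.append((dp.tolist(),float(yw)))
    while len(rows)%5: rows.append(([0,0,0],0))
    for i in range(0,len(rows),5):
        print('dp',[r[0] for r in rows[i:i+5]],'yaw',[r[1] for r in rows[i:i+5]])
    print('end',p.round(4),round(h,1))
E
python3 - <<'E'
from h import *
z=np.load('top0.npz');im,d=z['im'],z['d']
W=world('top',d)
m=np.zeros((384,512),np.uint8); m[105:235,135:200]=(im[105:235,135:200].astype(int).sum(2)>400)
m=cv2.morphologyEx(m,cv2.MORPH_CLOSE,np.ones((5,5)))
m=cv2.morphologyEx(m,cv2.MORPH_OPEN,np.ones((22,22)))
m=((m>0)&(d>0)&(np.abs(W[...,2])<.03)).astype(np.uint8); m=cv2.morphologyEx(m,cv2.MORPH_CLOSE,np.ones((5,5)))
# project each pixel onto z=.012 plane
c=ctrl.camera_info('top');M=np.linalg.inv(np.array(c['extrinsics']))
v,u=np.nonzero(m); rays=np.stack([(u-c['cx'])/c['fx'],(v-c['cy'])/c['fy'],np.ones(len(u))],1)@M[:3,:3].T
P=M[:3,3]+rays*((.010-M[2,3])/rays[:,2])[:,None]
r=cv2.minAreaRect(P[:,:2].astype(np.float32)); print(r); b=cv2.boxPoints(r); print(b.round(4).tolist())
uv=[]; C=np.array(c['extrinsics'])
big=cv2.resize(im[100:240,120:210],None,fx=4,fy=4)
for q in b:
    k=C@np.r_[q,.01,1]; uv.append([(c['fx']*k[0]/k[2]+c['cx']-120)*4,(c['fy']*k[1]/k[2]+c['cy']-100)*4])
cv2.polylines(big,[np.int32(uv)],True,(255,0,0),1); save('tray.png',big)
plan([(0.45,0.45,0.22,30),(.588,-.3523,.2,-60)])
E
```

```text
((0.5594096183776855, 0.1455262303352356), (0.2774755656719208, 0.10010571777820587), 6.821948528289795)
[[0.4156999886035919, 0.17870000004768372], [0.4275999963283539, 0.07930000126361847], [0.7031000256538391, 0.11230000108480453], [0.6912000179290771, 0.21170000731945038]]
dp [[0.0, -0.3, 0.9], [0.0, -0.2, 1.0], [0.0, -0.1, 0.9], [0.0, -0.1, 1.0], [0.0, -0.0, 1.0]] yaw [0.6, 0.5, 0.6, 0.6, 0.6]
dp [[0.1, -0.0, 1.0], [-0.0, 0.1, 0.9], [-0.0, 0.1, 1.0], [-0.0, 0.2, 0.9], [-0.0, 0.3, 1.0]] yaw [0.5, 0.6, 0.6, 0.5, 0.6]
dp [[-0.0, 0.3, 0.9], [0.0, 0.33, 0.9], [0.0, -0.3, 0.9], [0.0, -0.3, 0.9], [0.1, -0.3, 0.9]] yaw [0.6, 0.56, 0.4, 0.5, 0.4]
dp [[-0.0, -0.2, 1.0], [0.0, -0.1, 0.9], [0.0, -0.1, 1.0], [0.1, -0.1, 0.9], [-0.0, -0.1, 1.0]] yaw [0.5, 0.4, 0.4, 0.5, 0.4]
dp [[0.0, 0.1, 0.9], [0.0, 0.0, 1.0], [0.1, 0.1, 0.9], [-0.0, 0.2, 1.0], [0.0, 0.2, 0.9]] yaw [0.5, 0.4, 0.5, 0.4, 0.4]
dp [[0.0, 0.2, 1.0], [0.1, 0.3, 0.9], [-0.0, 0.3, 0.9], [0.0, 0.4, 0.9], [0.0, 0.4, 0.8]] yaw [0.5, 0.4, 0.5, 0.4, 0.4]
dp [[0.0, 0.4, 0.9], [0.1, 0.5, 0.8], [-0.0, 0.5, 0.8], [0.0, 0.6, 0.8], [0.0, 0.5, 0.8]] yaw [0.5, 0.4, 0.5, 0.4, 0.4]
dp [[0.1, 0.7, 0.7], [-0.0, 0.6, 0.7], [0.0, 0.7, 0.7], [0.0, 0.7, 0.6], [0.1, 0.8, 0.6]] yaw [0.5, 0.4, 0.5, 0.4, 0.5]
dp [[-0.0, 0.7, 0.6], [0.0, 0.8, 0.5], [0.0, 0.9, 0.5], [0.1, 0.8, 0.4], [-0.0, 0.9, 0.4]] yaw [0.4, 0.4, 0.5, 0.4, 0.5]
dp [[0.0, 0.86, 0.41], [0, 0, 0], [0, 0, 0], [0, 0, 0], [0, 0, 0]] yaw [0.4, 0, 0, 0, 0]
end [ 0.588  -0.3524  0.2001] -60.0
```

View pics/tray.png

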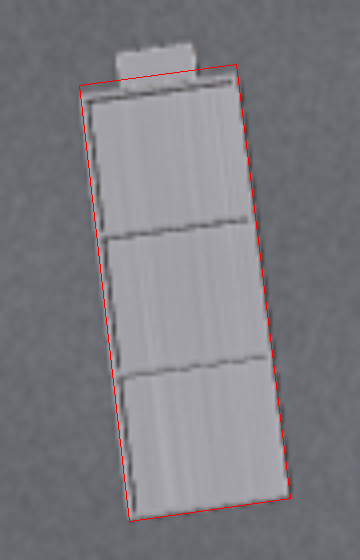

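Emit:
{"op": "servo_tool", "data": {
  "dp": [
    [0,-0.3,0.9],
    [0,-0.2,1],
    [0,-0.1,0.9],
    [0,-0.1,1],
    [0,0,1]
  ],
  "yaw": [0.6,0.5,0.6,0.6,0.6],
  "fingers": 1,
  "grip_force": 25
}}

```text
time: 1.3
position: [0.3135, 0.5451, 0.2228]
tool_rot: [0.501, 1.512, -0.5]
ft_force: [-0.1, 0.5, -0.2]
grip_width: 1.002
```

Emit:
{"op": "servo_tool", "data": {
  "dp": [
    [0.1,0,1],
    [0,0.1,0.9],
    [0,0.1,1],
    [0,0.2,0.9],
    [0,0.3,1]
  ],
  "yaw": [0.5,0.6,0.6,0.5,0.6]
}}

```text
time: 1.8
position: [0.4124, 0.477, 0.2202]
tool_rot: [0.726, 1.447, -0.725]
ft_force: [0.0, 0.5, -0.4]
grip_width: 1.0
```

Emit:
{"op": "servo_tool", "data": {
  "dp": [
    [0,0.3,0.9],
    [0,0.33,0.9],
    [0,-0.3,0.9],
    [0,-0.3,0.9],
    [0.1,-0.3,0.9]
  ],
  "yaw": [0.6,0.56,0.4,0.5,0.4]
}}

```text
time: 2.3
position: [0.4624, 0.3783, 0.2177]
tool_rot: [0.923, 1.366, -0.922]
ft_force: [-0.5, -1.0, 0.3]
grip_width: 1.0
```

Emit:
{"op": "servo_tool", "data": {
  "dp": [
    [0,-0.2,1],
    [0,-0.1,0.9],
    [0,-0.1,1],
    [0.1,-0.1,0.9],
    [0,-0.1,1]
  ],
  "yaw": [0.5,0.4,0.4,0.5,0.4]
}}

```text
time: 2.8
position: [0.4815, 0.2588, 0.2147]
tool_rot: [1.095, 1.278, -1.096]
ft_force: [0.2, 0.2, -0.6]
grip_width: 1.003
```

Emit:
{"op": "servo_tool", "data": {
  "dp": [
    [0,0.1,0.9],
    [0,0,1],
    [0.1,0.1,0.9],
    [0,0.2,1],
    [0,0.2,0.9]
  ],
  "yaw": [0.5,0.4,0.5,0.4,0.4]
}}

```text
time: 3.3
position: [0.5039, 0.1417, 0.2125]
tool_rot: [1.266, 1.172, -1.266]
ft_force: [0.4, -0.7, -0.3]
grip_width: 1.0
```

Emit:
{"op": "servo_tool", "data": {
  "dp": [
    [0,0.2,1],
    [0.1,0.3,0.9],
    [0,0.3,0.9],
    [0,0.4,0.9],
    [0,0.4,0.8]
  ],
  "yaw": [0.5,0.4,0.5,0.4,0.4]
}}

```text
time: 3.8
position: [0.5247, 0.0237, 0.2101]
tool_rot: [1.432, 1.047, -1.432]
ft_force: [0.1, -0.3, -0.2]
grip_width: 1.0
```

Emit:
{"op": "servo_tool", "data": {
  "dp": [
    [0,0.4,0.9],
    [0.1,0.5,0.8],
    [0,0.5,0.8],
    [0,0.6,0.8],
    [0,0.5,0.8]
  ],
  "yaw": [0.5,0.4,0.5,0.4,0.4]
}}

```text
time: 4.3
position: [0.5424, -0.0951, 0.2075]
tool_rot: [1.593, 0.905, -1.593]
ft_force: [-0.3, 0.1, 0.1]
grip_width: 1.001
```

Emit:
{"op": "servo_tool", "data": {
  "dp": [
    [0.1,0.7,0.7],
    [0,0.6,0.7],
    [0,0.7,0.7],
    [0,0.7,0.6],
    [0.1,0.8,0.6]
  ],
  "yaw": [0.5,0.4,0.5,0.4,0.5]
}}

```text
time: 4.8
position: [0.5643, -0.2132, 0.2029]
tool_rot: [1.755, 0.735, -1.754]
ft_force: [0.4, -0.3, 0.4]
grip_width: 0.996
```

Emit:
{"op": "servo_tool", "data": {
  "dp": [
    [0,0.7,0.6],
    [0,0.8,0.5],
    [0,0.9,0.5],
    [0.1,0.8,0.4],
    [0,0.9,0.4]
  ],
  "yaw": [0.4,0.4,0.5,0.4,0.5]
}}

```text
time: 5.3
position: [0.585, -0.3302, 0.1996]
tool_rot: [1.902, 0.551, -1.903]
ft_force: [0.1, 0.3, 0.6]
grip_width: 1.0
```

Emit:
{"op": "servo_tool", "data": {
  "dp": [
    [0,0.86,0.41],
    [0,0,0],
    [0,0,0],
    [0,0,0],
    [0,0,0]
  ],
  "yaw": [0.4,0,0,0,0]
}}

```text
time: 5.8
position: [0.5885, -0.351, 0.2001]
tool_rot: [1.927, 0.519, -1.925]
ft_force: [0.4, 0.2, 0.6]
grip_width: 0.998
```

```bash
python3 - <<'E'
from h import *
T,s=tool(); im,d=ctrl.get_image('wrist'); save('w1.png',im); print(s['time'],T[:3,3],heading(T),s['joint_positions'])
W=world('wrist',d,T)
m=(d>0)&(np.hypot(W[...,0]-.588,W[...,1]+.352)<.05)&(W[...,2]>.03)&(W[...,2]<.045)
p=W[m]; print(len(p)); 
if len(p): print(cv2.minEnclosingCircle(p[:,:2].astype(np.float32)),p[:,2].mean())
E
```

```text
5.8 [ 0.58848848 -0.35100695  0.20007029] -59.88487589778301 [-0.05245932  0.49373618  0.78658817  1.40797998 -0.34964563  1.38260199
 -0.30623914]
740
((0.5897100567817688, -0.3526209592819214), 0.0278889499604702) 0.035762477173020564
```

View pics/w1.png

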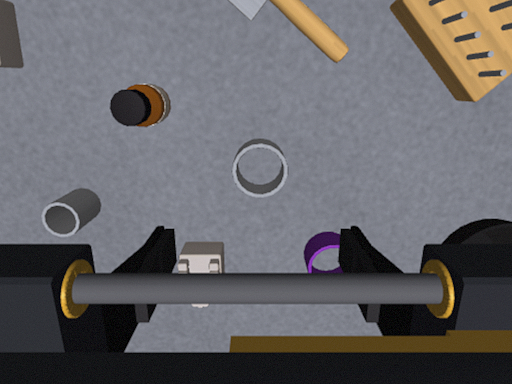

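The wrist view shows the grey wide ring at (260,167), centre (0.5897,-0.3526). The top camera agrees. Descending.

Emit:
{"op": "servo_tool", "data": {
  "dp": [
    [1,0.06,0.03],
    [1,0,0],
    [1,0,0],
    [1,0,0],
    [1,0,0]
  ],
  "yaw": [0,0,0,0,0]
}}

```text
time: 6.35
position: [0.5886, -0.353, 0.0744]
tool_rot: [1.927, 0.518, -1.925]
ft_force: [0.3, 0.2, -0.1]
grip_width: 1.001
```

Emit:
{"op": "servo_tool", "data": {
  "dp": [
    [1,0,0],
    [0.8,0,0],
    [0.6,0,0],
    [0.2,0,0],
    [0,0,0]
  ],
  "yaw": [0,0,0,0,0]
}}

```text
time: 6.85
position: [0.5881, -0.3536, 0.0098]
tool_rot: [1.926, 0.517, -1.927]
ft_force: [-0.3, -0.0, 0.4]
grip_width: 1.004
```

Emit:
{"op": "servo_tool", "data": {
  "dp": [
    [0,0,0],
    [0,0,0],
    [0,0,0],
    [0,0,0],
    [0,0,0]
  ],
  "yaw": [0,0,0,0,0],
  "fingers": 0.3,
  "grip_force": 25
}}

```text
time: 7.35
position: [0.5883, -0.3542, 0.0104]
tool_rot: [1.927, 0.516, -1.926]
ft_force: [-1.0, 0.2, 2.4]
grip_width: 0.633
```

Emit:
{"op": "servo_tool", "data": {
  "dp": [
    [0,0,0],
    [0,0,0],
    [0,0,0],
    [0,0,0],
    [0,0,0]
  ],
  "yaw": [0,0,0,0,0]
}}

```text
time: 7.85
position: [0.5883, -0.3542, 0.0104]
tool_rot: [1.927, 0.516, -1.926]
ft_force: [-1.3, 0.5, 3.5]
grip_width: 0.632
```

```bash
python3 - <<'E'
from h import *
plan([(.588,-.354,.14,-60),(.4676,.1345,.16,-80),(.4676,.1345,.03,-80)])
E
```

```text
dp [[-0.9, -0.0, 0.0], [-0.8, -0.0, 0.0], [-0.9, -0.0, 0.0], [-0.9, -0.0, 0.0], [-0.8, -0.0, 0.0]] yaw [0.0, 0.0, 0.0, 0.0, 0.0]
dp [[-0.88, -0.01, 0.01], [-0.0, -0.9, -0.3], [-0.1, -0.9, -0.2], [-0.0, -1.0, -0.3], [-0.1, -0.9, -0.2]] yaw [0.0, 0.2, 0.1, 0.2, 0.1]
dp [[0.0, -0.9, -0.2], [-0.0, -1.0, -0.2], [-0.1, -0.9, -0.1], [-0.0, -1.0, -0.2], [-0.0, -0.9, -0.1]] yaw [0.2, 0.2, 0.1, 0.2, 0.1]
dp [[-0.1, -1.0, -0.2], [-0.0, -0.9, -0.1], [-0.1, -1.0, -0.1], [0.0, -0.9, -0.1], [-0.0, -1.0, -0.0]] yaw [0.2, 0.1, 0.2, 0.2, 0.1]
dp [[-0.1, -0.9, -0.1], [-0.0, -1.0, 0.0], [-0.1, -1.0, -0.0], [0.0, -0.9, -0.0], [-0.0, -1.0, 0.0]] yaw [0.2, 0.1, 0.2, 0.2, 0.1]
dp [[-0.1, -0.9, 0.0], [-0.0, -0.99, 0.09], [0.9, 0.0, 0.0], [0.8, 0.0, 0.0], [0.9, 0.0, 0.0]] yaw [0.2, 0.13, 0.0, 0.0, 0.0]
dp [[0.9, 0.0, 0.0], [0.8, 0.0, 0.0], [0.9, 0.0, 0.0], [0, 0, 0], [0, 0, 0]] yaw [0.0, 0.0, 0.0, 0, 0]
end [0.4676 0.1346 0.0299] -80.0
```

Emit:
{"op": "servo_tool", "data": {
  "dp": [
    [-0.9,0,0],
    [-0.8,0,0],
    [-0.9,0,0],
    [-0.9,0,0],
    [-0.8,0,0]
  ],
  "yaw": [0,0,0,0,0]
}}

```text
time: 8.35
position: [0.5876, -0.3538, 0.1175]
tool_rot: [1.926, 0.517, -1.928]
ft_force: [1.2, -0.5, -1.6]
grip_width: 0.63
```

Emit:
{"op": "servo_tool", "data": {
  "dp": [
    [-0.88,0,0],
    [0,-0.9,-0.3],
    [-0.1,-0.9,-0.2],
    [0,-1,-0.3],
    [-0.1,-0.9,-0.2]
  ],
  "yaw": [0,0.2,0.1,0.2,0.1]
}}

```text
time: 8.85
position: [0.5649, -0.259, 0.1431]
tool_rot: [1.964, 0.463, -1.968]
ft_force: [0.1, 1.0, -2.7]
grip_width: 0.632
```

Emit:
{"op": "servo_tool", "data": {
  "dp": [
    [0,-0.9,-0.2],
    [0,-1,-0.2],
    [-0.1,-0.9,-0.1],
    [0,-1,-0.2],
    [0,-0.9,-0.1]
  ],
  "yaw": [0.2,0.2,0.1,0.2,0.1]
}}

```text
time: 9.35
position: [0.535, -0.1439, 0.1461]
tool_rot: [2.014, 0.385, -2.017]
ft_force: [-0.2, -0.6, -1.9]
grip_width: 0.636
```

Emit:
{"op": "servo_tool", "data": {
  "dp": [
    [-0.1,-1,-0.2],
    [0,-0.9,-0.1],
    [-0.1,-1,-0.1],
    [0,-0.9,-0.1],
    [0,-1,0]
  ],
  "yaw": [0.2,0.1,0.2,0.2,0.1]
}}

```text
time: 9.85
position: [0.5066, -0.0273, 0.1514]
tool_rot: [2.063, 0.304, -2.065]
ft_force: [0.5, 0.4, -2.0]
grip_width: 0.633
```

Emit:
{"op": "servo_tool", "data": {
  "dp": [
    [-0.1,-0.9,-0.1],
    [0,-1,0],
    [-0.1,-1,0],
    [0,-0.9,0],
    [0,-1,0]
  ],
  "yaw": [0.2,0.1,0.2,0.2,0.1]
}}

```text
time: 10.35
position: [0.4784, 0.0891, 0.1564]
tool_rot: [2.11, 0.221, -2.112]
ft_force: [1.1, -0.4, -2.7]
grip_width: 0.633
```

Emit:
{"op": "servo_tool", "data": {
  "dp": [
    [-0.1,-0.9,0],
    [0,-0.99,0.09],
    [0,0,0],
    [0,0,0],
    [0,0,0]
  ],
  "yaw": [0.2,0.13,0,0,0]
}}

```text
time: 10.85
position: [0.4677, 0.1334, 0.1591]
tool_rot: [2.13, 0.185, -2.131]
ft_force: [0.7, 0.1, -1.8]
grip_width: 0.632
```

```bash
python3 - <<'E'
from h import *
T,s=tool(); im,d=ctrl.get_image('wrist'); save('w2.png',im); print(s['time'],T[:3,3],heading(T),s['grip_width'])
for n in ('top',):
    im,d=ctrl.get_image(n); save('top2.png',cv2.resize(im[90:290,130:450],None,fx=2.5,fy=2.5))
E
```

```text
10.85 [0.46773266 0.13335285 0.15914202] -80.05108530455213 0.6324644701935555
```

View pics/w2.png

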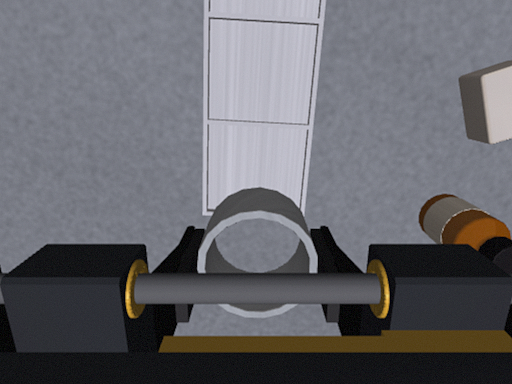

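View pics/top2.png

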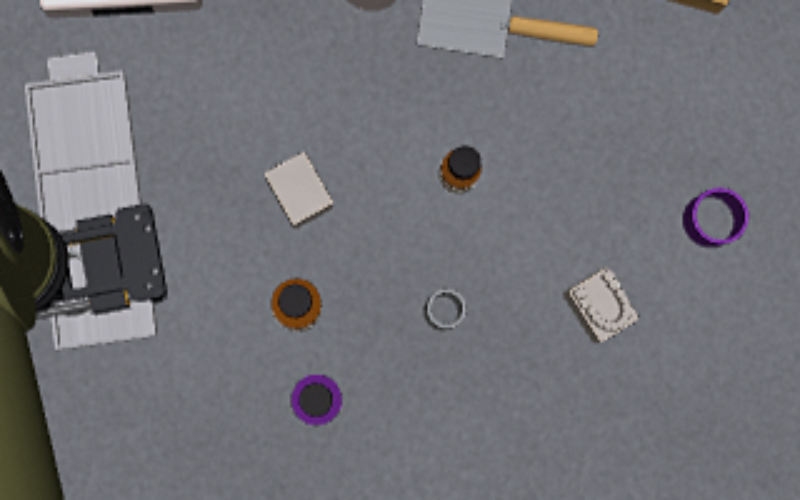

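```bash
python3 - <<'E'
from h import *
T,s=tool(); c=ctrl.camera_info('wrist'); M=T@np.array(c['hand_eye'])
def px(u,v,z):
    r=M[:3,:3]@np.array([(u-c['cx'])/c['fx'],(v-c['cy'])/c['fy'],1]); return (M[:3,3]+r*(z-M[2,3])/r[2]).round(4)
for u,v in((204,215),(209,121),(308,126),(209,19),(320,24)): print(u,v,px(u,v,.012))
d6=np.radians(6.82);ex=np.array([np.cos(d6),np.sin(d6)]);ey=np.array([-ex[1],ex[0]])
c0=np.array([.5557,.145])
print('model near-left corner',c0-.135*ex+.05*ey,'rib1 L,R',c0-.0443*ex+.048*ey,c0-.0443*ex-.048*ey,'rib2',c0+.0443*ex+.048*ey,c0+.0443*ex-.048*ey)
plan([(.4682,.1345,.03,-80)])
E
```

```text
204 215 [0.418  0.1777 0.012 ]
209 121 [0.5098 0.1848 0.012 ]
308 126 [0.5208 0.0951 0.012 ]
209 19 [0.5931 0.1957 0.012 ]
320 24 [0.6053 0.1035 0.012 ]
model near-left corner [0.41571772 0.17861488] rib1 L,R [0.50601343 0.18739971] [0.51741349 0.09207899] rib2 [0.59398651 0.19792101] [0.60538657 0.10260029]
dp [[0.9, -0.0, -0.0], [0.8, -0.0, -0.0], [0.9, -0.0, -0.0], [0.8, -0.0, -0.0], [0.9, -0.0, -0.0]] yaw [-0.0, -0.0, -0.0, -0.0, -0.0]
dp [[0.87, -0.04, -0.02], [0, 0, 0], [0, 0, 0], [0, 0, 0], [0, 0, 0]] yaw [-0.01, 0, 0, 0, 0]
end [0.4682 0.1345 0.0301] -80.0
```

The tray model agrees with the wrist view to 3–4 mm. Lowering the ring.

Emit:
{"op": "servo_tool", "data": {
  "dp": [
    [0.9,-0.04,-0.02],
    [0.9,0,0],
    [0.9,0,0],
    [0.9,0,0],
    [0.9,0,0]
  ],
  "yaw": [0,0,0,0,0]
}}

```text
time: 11.45
position: [0.4684, 0.1349, 0.0463]
tool_rot: [2.131, 0.185, -2.13]
ft_force: [-0.7, -0.3, -2.5]
grip_width: 0.636
```

Emit:
{"op": "servo_tool", "data": {
  "dp": [
    [0.6,0,0],
    [0.4,0,0],
    [0.2,0,0],
    [0.06,0,0],
    [0,0,0]
  ],
  "yaw": [0,0,0,0,0]
}}

```text
time: 11.95
position: [0.4686, 0.1357, 0.016]
tool_rot: [2.131, 0.187, -2.129]
ft_force: [-0.0, -0.7, -2.3]
grip_width: 0.634
```

Emit:
{"op": "servo_tool", "data": {
  "dp": [
    [0.06,0,0],
    [0.03,0,0],
    [0,0,0],
    [0,0,0],
    [0,0,0]
  ],
  "yaw": [0,0,0,0,0]
}}

```text
time: 12.45
position: [0.4687, 0.136, 0.0143]
tool_rot: [2.132, 0.188, -2.129]
ft_force: [-1.6, -1.3, 5.7]
grip_width: 0.636
```

Emit:
{"op": "servo_tool", "data": {
  "dp": [
    [0,0,0],
    [0,0,0],
    [0,0,0],
    [0,0,0],
    [0,0,0]
  ],
  "yaw": [0,0,0,0,0],
  "fingers": 0.85
}}

```text
time: 12.95
position: [0.468, 0.1357, 0.0132]
tool_rot: [2.13, 0.187, -2.13]
ft_force: [0.3, -0.1, -0.3]
grip_width: 0.843
```

Emit:
{"op": "servo_tool", "data": {
  "dp": [
    [-0.4,0,0],
    [-0.9,0,0],
    [-1,0,0],
    [-1,0,0],
    [-1,0,0]
  ],
  "yaw": [0,0,0,0,0]
}}

```text
time: 13.45
position: [0.4682, 0.1355, 0.1225]
tool_rot: [2.131, 0.187, -2.13]
ft_force: [-0.0, 0.4, -0.8]
grip_width: 0.846
```

Emit:
{"op": "servo_tool", "data": {
  "dp": [
    [-1,0,0],
    [-1,0,0],
    [0,0,0],
    [0,0,0],
    [0,0,0]
  ],
  "yaw": [0,0,0,0,0],
  "fingers": 1
}}

```text
time: 13.95
position: [0.4674, 0.1354, 0.1701]
tool_rot: [2.128, 0.186, -2.131]
ft_force: [-0.2, 0.3, -0.3]
grip_width: 0.996
```

```bash
python3 - <<'E'
from h import *
T,s=tool(); im,d=ctrl.get_image('wrist'); save('w3.png',im); print(s['time'],T[:3,3],heading(T),s['grip_width'])
W=world('wrist',d,T)
m=(d>0)&(np.hypot(W[...,0]-.468,W[...,1]-.135)<.06)&(W[...,2]>.025)&(W[...,2]<.055)
p=W[m]; p=p[p[:,2]>np.percentile(p[:,2],95)-.004]; print(len(p),cv2.minEnclosingCircle(p[:,:2].astype(np.float32)),p[:,2].mean())
plan([(.45,-.3575,.2,-59.4)])
E
```

```text
13.95 [0.46739445 0.1354222  0.17010876] -79.98172501326792 0.9960999214233736
818 ((0.4704382121562958, 0.13666945695877075), 0.027936920523643494) 0.040319060346291964
dp [[-0.1, 0.9, 0.2], [-0.0, 0.9, 0.2], [-0.1, 0.9, 0.2], [-0.0, 1.0, 0.3], [-0.1, 0.9, 0.2]] yaw [-0.2, -0.1, -0.2, -0.2, -0.1]
dp [[-0.0, 0.9, 0.3], [-0.1, 0.8, 0.3], [-0.1, 0.9, 0.3], [-0.0, 0.9, 0.3], [-0.1, 0.9, 0.4]] yaw [-0.2, -0.1, -0.2, -0.2, -0.1]
dp [[-0.0, 0.9, 0.3], [-0.1, 0.8, 0.4], [-0.0, 0.9, 0.4], [-0.1, 0.8, 0.3], [-0.1, 0.9, 0.5]] yaw [-0.2, -0.2, -0.1, -0.2, -0.2]
dp [[-0.0, 0.8, 0.4], [-0.1, 0.9, 0.4], [-0.0, 0.8, 0.5], [-0.1, 0.8, 0.4], [-0.0, 0.8, 0.5]] yaw [-0.1, -0.2, -0.1, -0.2, -0.2]
dp [[-0.11, 0.81, 0.51], [0, 0, 0], [0, 0, 0], [0, 0, 0], [0, 0, 0]] yaw [-0.13, 0, 0, 0, 0]
end [ 0.4499 -0.3576  0.2001] -59.4
```

View pics/w3.png

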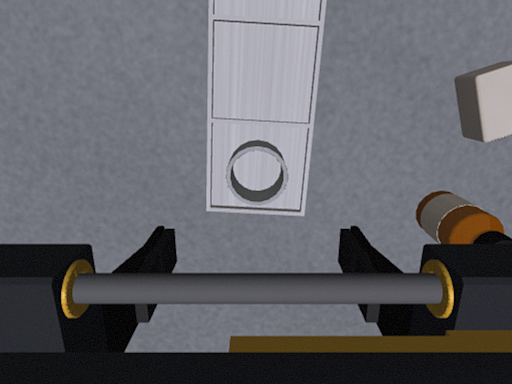

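The ring stands in the near pocket at (258,172) in the wrist view, with its top at z=0.040, as it should be. Next, the cast.

Emit:
{"op": "servo_tool", "data": {
  "dp": [
    [-0.1,0.9,0.2],
    [0,0.9,0.2],
    [-0.1,0.9,0.2],
    [0,1,0.3],
    [-0.1,0.9,0.2]
  ],
  "yaw": [-0.2,-0.1,-0.2,-0.2,-0.1]
}}

```text
time: 14.5
position: [0.4641, 0.016, 0.1772]
tool_rot: [2.08, 0.271, -2.086]
ft_force: [0.7, -0.2, 0.4]
grip_width: 0.999
```

Emit:
{"op": "servo_tool", "data": {
  "dp": [
    [0,0.9,0.3],
    [-0.1,0.8,0.3],
    [-0.1,0.9,0.3],
    [0,0.9,0.3],
    [-0.1,0.9,0.4]
  ],
  "yaw": [-0.2,-0.1,-0.2,-0.2,-0.1]
}}

```text
time: 15.0
position: [0.4581, -0.1003, 0.1848]
tool_rot: [2.033, 0.353, -2.037]
ft_force: [-0.6, 0.3, 0.6]
grip_width: 0.998
```

Emit:
{"op": "servo_tool", "data": {
  "dp": [
    [0,0.9,0.3],
    [-0.1,0.8,0.4],
    [0,0.9,0.4],
    [-0.1,0.8,0.3],
    [-0.1,0.9,0.5]
  ],
  "yaw": [-0.2,-0.2,-0.1,-0.2,-0.2]
}}

```text
time: 15.5
position: [0.4543, -0.2171, 0.1925]
tool_rot: [1.977, 0.442, -1.98]
ft_force: [0.2, -0.0, 0.1]
grip_width: 0.997
```

Emit:
{"op": "servo_tool", "data": {
  "dp": [
    [0,0.8,0.4],
    [-0.1,0.9,0.4],
    [0,0.8,0.5],
    [-0.1,0.8,0.4],
    [0,0.8,0.5]
  ],
  "yaw": [-0.1,-0.2,-0.1,-0.2,-0.2]
}}

```text
time: 16.0
position: [0.4515, -0.3338, 0.1975]
tool_rot: [1.927, 0.515, -1.93]
ft_force: [-0.4, -0.8, 1.7]
grip_width: 1.001
```

Emit:
{"op": "servo_tool", "data": {
  "dp": [
    [-0.1,0.8,0.5],
    [0,0,0],
    [0,0,0],
    [0,0,0],
    [0,0,0]
  ],
  "yaw": [-0.13,0,0,0,0]
}}

```text
time: 16.5
position: [0.4513, -0.3555, 0.2004]
tool_rot: [1.92, 0.528, -1.92]
ft_force: [-0.8, 0.5, -0.3]
grip_width: 0.997
```

```bash
python3 - <<'E'
from h import *
T,s=tool(); im,d=ctrl.get_image('wrist'); save('w4.png',im); print(s['time'],T[:3,3],heading(T),s['grip_width'])
W=world('wrist',d,T)
m=(d>0)&(np.hypot(W[...,0]-.449,W[...,1]+.3575)<.055)&(W[...,2]>.03)&(W[...,2]<.06)
p=W[m]; r=cv2.minAreaRect(p[:,:2].astype(np.float32)); print(len(p),r)
E
```

```text
16.5 [ 0.45126767 -0.35546096  0.20043355] -59.2946505147939 0.9966747610482893
2640 ((0.4510796070098877, -0.3579365313053131), (0.058897774666547775, 0.04591118544340134), 30.63926124572754)
```

View pics/w4.png

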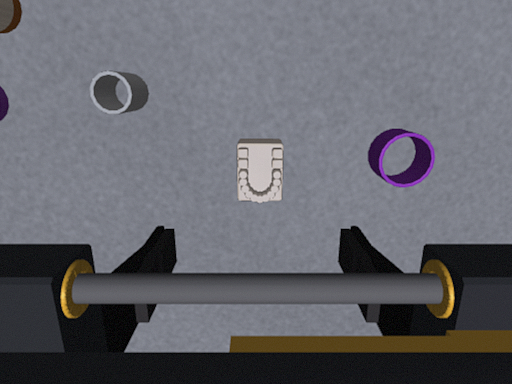

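The wrist view shows the toothed cast at (260,170), square to the jaws. The purple ring at (400,158) is clear of the path. Descending.

Emit:
{"op": "servo_tool", "data": {
  "dp": [
    [1,0.05,0.09],
    [1,0,0],
    [1,0,0],
    [1,0,0],
    [1,0,0]
  ],
  "yaw": [0,0,0,0,0]
}}

```text
time: 17.05
position: [0.4501, -0.3581, 0.0749]
tool_rot: [1.92, 0.527, -1.919]
ft_force: [0.5, 0.3, -0.2]
grip_width: 1.001
```

Emit:
{"op": "servo_tool", "data": {
  "dp": [
    [1,0,0],
    [0.8,0,0],
    [0.6,0,0],
    [0.2,0,0],
    [0,0,0]
  ],
  "yaw": [0,0,0,0,0]
}}

```text
time: 17.55
position: [0.4495, -0.3587, 0.0106]
tool_rot: [1.92, 0.526, -1.921]
ft_force: [0.3, -0.5, -0.0]
grip_width: 1.0
```

Emit:
{"op": "servo_tool", "data": {
  "dp": [
    [0,0,0],
    [0,0,0],
    [0,0,0],
    [0,0,0],
    [0,0,0]
  ],
  "yaw": [0,0,0,0,0],
  "fingers": 0.2,
  "grip_force": 25
}}

```text
time: 18.05
position: [0.4497, -0.3592, 0.0111]
tool_rot: [1.921, 0.525, -1.92]
ft_force: [-0.5, 0.2, 0.5]
grip_width: 0.629
```

Emit:
{"op": "servo_tool", "data": {
  "dp": [
    [0,0,0],
    [0,0,0],
    [0,0,0],
    [0,0,0],
    [0,0,0]
  ],
  "yaw": [0,0,0,0,0]
}}

```text
time: 18.55
position: [0.4496, -0.3591, 0.0109]
tool_rot: [1.921, 0.525, -1.92]
ft_force: [-0.3, 0.2, 1.2]
grip_width: 0.523
```

```bash
python3 - <<'E'
from h import *
T,s=tool(); print(s['time'],T[:3,3],heading(T),s['grip_width'])
x,y=T[:2,3]
plan([(x,y,.16,-59.4),(.645,.1555,.16,-83.2)])
E
```

```text
18.55 [ 0.44961692 -0.35914581  0.0108946 ] -59.39683118946452 0.5233948363059471
dp [[-0.9, 0.0, 0.0], [-0.8, 0.0, 0.0], [-0.9, 0.0, 0.0], [-0.8, 0.0, 0.0], [-0.9, 0.0, 0.0]] yaw [0.0, 0.0, 0.0, 0.0, 0.0]
dp [[-0.8, 0.0, 0.0], [-0.86, 0.0, 0.0], [-0.0, -0.6, -0.7], [-0.0, -0.6, -0.8], [-0.0, -0.6, -0.7]] yaw [0.0, 0.0, 0.2, 0.1, 0.2]
dp [[-0.0, -0.7, -0.7], [-0.0, -0.6, -0.7], [-0.0, -0.7, -0.7], [-0.0, -0.7, -0.7], [-0.0, -0.6, -0.7]] yaw [0.2, 0.2, 0.1, 0.2, 0.2]
dp [[-0.0, -0.7, -0.6], [-0.0, -0.8, -0.7], [-0.0, -0.7, -0.6], [-0.0, -0.7, -0.6], [-0.0, -0.8, -0.6]] yaw [0.2, 0.1, 0.2, 0.2, 0.1]
dp [[-0.0, -0.7, -0.6], [-0.0, -0.8, -0.6], [-0.0, -0.7, -0.5], [-0.0, -0.8, -0.6], [-0.0, -0.8, -0.5]] yaw [0.2, 0.2, 0.2, 0.1, 0.2]
dp [[-0.0, -0.8, -0.5], [-0.0, -0.9, -0.5], [-0.0, -0.8, -0.5], [-0.0, -0.8, -0.5], [-0.0, -0.85, -0.46]] yaw [0.2, 0.1, 0.2, 0.2, 0.17]
end [0.6451 0.1556 0.1599] -83.2
```

Emit:
{"op": "servo_tool", "data": {
  "dp": [
    [-0.9,0,0],
    [-0.8,0,0],
    [-0.9,0,0],
    [-0.8,0,0],
    [-0.9,0,0]
  ],
  "yaw": [0,0,0,0,0]
}}

```text
time: 19.05
position: [0.449, -0.3586, 0.1184]
tool_rot: [1.92, 0.527, -1.922]
ft_force: [0.6, 0.1, -1.4]
grip_width: 0.528
```

Emit:
{"op": "servo_tool", "data": {
  "dp": [
    [-0.8,0,0],
    [-0.86,0,0],
    [0,-0.6,-0.7],
    [0,-0.6,-0.8],
    [0,-0.6,-0.7]
  ],
  "yaw": [0,0,0.2,0.1,0.2]
}}

```text
time: 19.55
position: [0.4751, -0.2918, 0.1594]
tool_rot: [1.954, 0.479, -1.953]
ft_force: [0.0, 0.4, -1.8]
grip_width: 0.529
```

Emit:
{"op": "servo_tool", "data": {
  "dp": [
    [0,-0.7,-0.7],
    [0,-0.6,-0.7],
    [0,-0.7,-0.7],
    [0,-0.7,-0.7],
    [0,-0.6,-0.7]
  ],
  "yaw": [0.2,0.2,0.1,0.2,0.2]
}}

```text
time: 20.05
position: [0.5183, -0.1794, 0.1593]
tool_rot: [2.009, 0.395, -2.011]
ft_force: [0.2, -0.0, -0.4]
grip_width: 0.526
```

Emit:
{"op": "servo_tool", "data": {
  "dp": [
    [0,-0.7,-0.6],
    [0,-0.8,-0.7],
    [0,-0.7,-0.6],
    [0,-0.7,-0.6],
    [0,-0.8,-0.6]
  ],
  "yaw": [0.2,0.1,0.2,0.2,0.1]
}}

```text
time: 20.55
position: [0.5593, -0.0666, 0.1593]
tool_rot: [2.058, 0.314, -2.059]
ft_force: [0.4, -0.4, -2.8]
grip_width: 0.525
```

Emit:
{"op": "servo_tool", "data": {
  "dp": [
    [0,-0.7,-0.6],
    [0,-0.8,-0.6],
    [0,-0.7,-0.5],
    [0,-0.8,-0.6],
    [0,-0.8,-0.5]
  ],
  "yaw": [0.2,0.2,0.2,0.1,0.2]
}}

```text
time: 21.05
position: [0.6023, 0.0438, 0.1592]
tool_rot: [2.11, 0.221, -2.112]
ft_force: [0.1, -0.0, -1.7]
grip_width: 0.527
```

Emit:
{"op": "servo_tool", "data": {
  "dp": [
    [0,-0.8,-0.5],
    [0,-0.9,-0.5],
    [0,-0.8,-0.5],
    [0,-0.8,-0.5],
    [0,-0.85,-0.46]
  ],
  "yaw": [0.2,0.1,0.2,0.2,0.17]
}}

```text
time: 21.55
position: [0.6448, 0.1564, 0.159]
tool_rot: [2.159, 0.126, -2.162]
ft_force: [0.4, 0.2, -1.9]
grip_width: 0.527
```

```bash
python3 - <<'E'
from h import *
T,s=tool(); im,d=ctrl.get_image('wrist'); save('w5.png',im); print(s['time'],T[:3,3],heading(T),s['grip_width'])
plan([(.645,.1555,.04,-83.2)])
E
```

```text
21.55 [0.64484496 0.15635464 0.15902273] -83.2735416030938 0.5267725606369618
dp [[0.9, 0.1, 0.0], [1.0, 0.0, 0.0], [0.9, 0.1, 0.0], [1.0, 0.0, 0.1], [0.94, 0.08, -0.04]] yaw [0.0, 0.0, 0.0, 0.0, 0.04]
end [0.6451 0.1555 0.04  ] -83.2
```

View pics/w5.png

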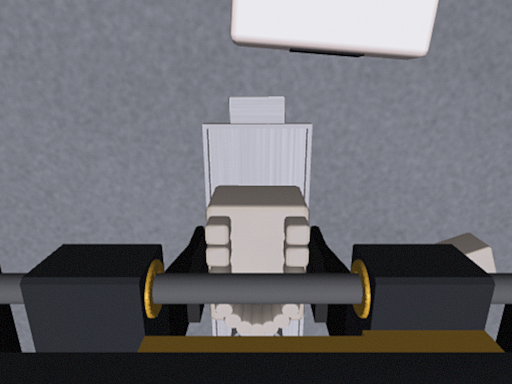

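```bash
python3 - <<'E'
from h import *
T,s=tool(); c=ctrl.camera_info('wrist'); M=T@np.array(c['hand_eye'])
def px(u,v,z):
    r=M[:3,:3]@np.array([(u-c['cx'])/c['fx'],(v-c['cy'])/c['fy'],1]); return (M[:3,3]+r*(z-M[2,3])/r[2]).round(4)
a,b=px(203,125,.012),px(311,125,.012); print(a,b,(a+b)/2)
E
```

```text
[0.686  0.2173 0.012 ] [0.698  0.1198 0.012 ] [0.692   0.16855 0.012  ]
```

Emit:
{"op": "servo_tool", "data": {
  "dp": [
    [0.9,-0.1,0],
    [0.9,0,0],
    [0.9,0,0],
    [0.9,0,0],
    [0.9,0,0]
  ],
  "yaw": [0,0,0,0,0]
}}

```text
time: 22.1
position: [0.6441, 0.158, 0.0457]
tool_rot: [2.159, 0.128, -2.161]
ft_force: [-0.4, 0.1, -1.5]
grip_width: 0.529
```

Emit:
{"op": "servo_tool", "data": {
  "dp": [
    [0.6,0,0],
    [0.4,0,0],
    [0.15,0,0],
    [0.04,0,0],
    [0,0,0]
  ],
  "yaw": [0,0,0,0,0]
}}

```text
time: 22.6
position: [0.6454, 0.1582, 0.0184]
tool_rot: [2.162, 0.128, -2.159]
ft_force: [0.7, -1.7, -1.1]
grip_width: 0.521
```

Emit:
{"op": "servo_tool", "data": {
  "dp": [
    [0.06,0,0],
    [0.06,0,0],
    [0.03,0,0],
    [0,0,0],
    [0,0,0]
  ],
  "yaw": [0,0,0,0,0]
}}

```text
time: 23.1
position: [0.6452, 0.1583, 0.0149]
tool_rot: [2.162, 0.129, -2.16]
ft_force: [-1.9, -0.6, 5.4]
grip_width: 0.526
```

Contact at 5 N, so I release and rise.

Emit:
{"op": "servo_tool", "data": {
  "dp": [
    [0,0,0],
    [0,0,0],
    [0,0,0],
    [0,0,0],
    [0,0,0]
  ],
  "yaw": [0,0,0,0,0],
  "fingers": 0.75
}}

```text
time: 23.6
position: [0.6446, 0.1581, 0.0136]
tool_rot: [2.16, 0.128, -2.16]
ft_force: [1.2, -0.4, -0.2]
grip_width: 0.745
```

Emit:
{"op": "servo_tool", "data": {
  "dp": [
    [-0.4,0,0],
    [-0.9,0,0],
    [-1,0,0],
    [-1,0,0],
    [-1,0,0]
  ],
  "yaw": [0,0,0,0,0]
}}

```text
time: 24.1
position: [0.6449, 0.1579, 0.1231]
tool_rot: [2.161, 0.128, -2.16]
ft_force: [-0.7, 0.9, 0.7]
grip_width: 0.747
```

Emit:
{"op": "servo_tool", "data": {
  "dp": [
    [-1,0,0],
    [-1,0,0],
    [-1,0,0],
    [0,0,0],
    [0,0,0]
  ],
  "yaw": [0,0,0,0,0],
  "fingers": 1
}}

```text
time: 24.6
position: [0.6449, 0.158, 0.1971]
tool_rot: [2.162, 0.129, -2.159]
ft_force: [-0.3, -0.2, -0.2]
grip_width: 0.991
```

```bash
python3 - <<'E'
from h import *
T,s=tool(); im,d=ctrl.get_image('wrist'); save('w6.png',im); print(s['time'],T[:3,3],heading(T),s['grip_width'])
W=world('wrist',d,T)
m=(d>0)&(np.hypot(W[...,0]-.645,W[...,1]-.158)<.055)&(W[...,2]>.033)&(W[...,2]<.065)
p=W[m]; r=cv2.minAreaRect(p[:,:2].astype(np.float32)); print(len(p),r,np.percentile(p[:,2],[5,25,50,75,95]).round(4))
plan([(.454,-.06,.22,-82)])
E
```

```text
24.6 [0.6449384  0.15800798 0.19709979] -83.22693472704567 0.9909907457724587
2787 ((0.6460936665534973, 0.15874822437763214), (0.060496967285871506, 0.04601823166012764), 6.5024895668029785) [0.0389 0.0403 0.0414 0.0534 0.0551]
dp [[-0.1, 0.6, 0.7], [-0.1, 0.7, 0.7], [-0.0, 0.6, 0.7], [-0.1, 0.7, 0.8], [-0.1, 0.6, 0.7]] yaw [-0.0, -0.0, -0.1, 0.0, 0.0]
dp [[-0.1, 0.7, 0.7], [-0.1, 0.6, 0.7], [-0.0, 0.6, 0.8], [-0.1, 0.7, 0.7], [-0.1, 0.6, 0.7]] yaw [-0.0, -0.0, -0.0, -0.1, 0.0]
dp [[-0.1, 0.6, 0.7], [-0.06, 0.67, 0.77], [0, 0, 0], [0, 0, 0], [0, 0, 0]] yaw [0.0, -0.0, 0, 0, 0]
end [ 0.454  -0.0599  0.22  ] -82.0
```

View pics/w6.png

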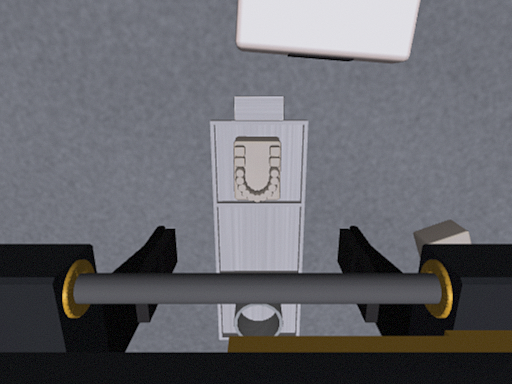

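The cast stands in the tab pocket at (258,168), block top about z=0.040 as expected, and the ring is unmoved at (258,320). Now the amber bottle.

Emit:
{"op": "servo_tool", "data": {
  "dp": [
    [-0.1,0.6,0.7],
    [-0.1,0.7,0.7],
    [0,0.6,0.7],
    [-0.1,0.7,0.8],
    [-0.1,0.6,0.7]
  ],
  "yaw": [0,0,-0.1,0,0]
}}

```text
time: 25.15
position: [0.5634, 0.0665, 0.2049]
tool_rot: [2.152, 0.138, -2.158]
ft_force: [0.3, 0.9, 0.4]
grip_width: 0.999
```

Emit:
{"op": "servo_tool", "data": {
  "dp": [
    [-0.1,0.7,0.7],
    [-0.1,0.6,0.7],
    [0,0.6,0.8],
    [-0.1,0.7,0.7],
    [-0.1,0.6,0.7]
  ],
  "yaw": [0,0,0,-0.1,0]
}}

```text
time: 25.65
position: [0.4848, -0.0242, 0.2151]
tool_rot: [2.146, 0.149, -2.151]
ft_force: [0.1, -0.2, 0.8]
grip_width: 1.0
```

Emit:
{"op": "servo_tool", "data": {
  "dp": [
    [-0.1,0.6,0.7],
    [-0.06,0.67,0.77],
    [0,0,0],
    [0,0,0],
    [0,0,0]
  ],
  "yaw": [0,0,0,0,0]
}}

```text
time: 26.15
position: [0.4544, -0.0591, 0.2199]
tool_rot: [2.148, 0.15, -2.149]
ft_force: [-0.7, -0.7, -1.0]
grip_width: 0.998
```

```bash
python3 - <<'E'
from h import *
T,s=tool(); im,d=ctrl.get_image('wrist'); save('w7.png',im); print(s['time'],T[:3,3],heading(T),s['grip_width'])
W=world('wrist',d,T)
m=(d>0)&(np.hypot(W[...,0]-.454,W[...,1]+.06)<.05)&(W[...,2]>.09)&(W[...,2]<.115)
p=W[m]; print(len(p),cv2.minEnclosingCircle(p[:,:2].astype(np.float32)),p[:,2].mean())
E
```

```text
26.15 [ 0.45439124 -0.0591456   0.21987821] -81.9655536656371 0.9979397310327285
989 ((0.4559098482131958, -0.05976336821913719), 0.015533849596977234) 0.10013407182031361
```

View pics/w7.png

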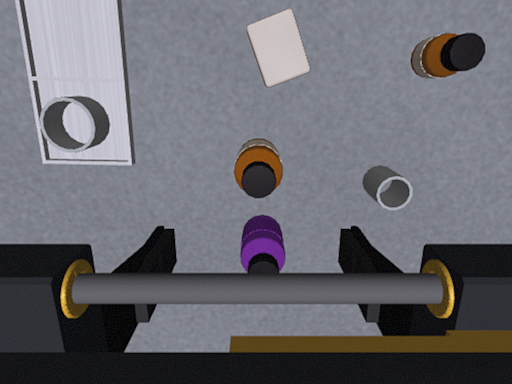

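The amber bottle is at (259,168), the purple one at (262,245) is off the jaw line, and the cap top is at 0.100 m. Descending.

Emit:
{"op": "servo_tool", "data": {
  "dp": [
    [1,0.02,-0.02],
    [1,0,0],
    [1,0,0],
    [1,0,0],
    [1,0,0]
  ],
  "yaw": [0,0,0,0,0]
}}

```text
time: 26.7
position: [0.4553, -0.0595, 0.0944]
tool_rot: [2.149, 0.151, -2.147]
ft_force: [0.4, 0.0, 0.3]
grip_width: 0.999
```

Emit:
{"op": "servo_tool", "data": {
  "dp": [
    [1,0,0],
    [0.7,0,0],
    [0.4,0,0],
    [0.2,0,0],
    [0,0,0]
  ],
  "yaw": [0,0,0,0,0]
}}

```text
time: 27.2
position: [0.4546, -0.0604, 0.0372]
tool_rot: [2.146, 0.148, -2.15]
ft_force: [0.1, 0.9, 0.3]
grip_width: 1.001
```

Emit:
{"op": "servo_tool", "data": {
  "dp": [
    [0,0,0],
    [0,0,0],
    [0,0,0],
    [0,0,0],
    [0,0,0]
  ],
  "yaw": [0,0,0,0,0],
  "fingers": 0.2,
  "grip_force": 25
}}

```text
time: 27.7
position: [0.4551, -0.0601, 0.038]
tool_rot: [2.15, 0.151, -2.149]
ft_force: [0.6, -0.0, -0.7]
grip_width: 0.631
```

Emit:
{"op": "servo_tool", "data": {
  "dp": [
    [0,0,0],
    [0,0,0],
    [0,0,0],
    [0,0,0],
    [0,0,0]
  ],
  "yaw": [0,0,0,0,0]
}}

```text
time: 28.2
position: [0.455, -0.0603, 0.0379]
tool_rot: [2.149, 0.15, -2.149]
ft_force: [-0.7, 1.1, 3.2]
grip_width: 0.543
```

```bash
python3 - <<'E'
from h import *
T,s=tool(); print(s['time'],T[:3,3],heading(T),s['grip_width'])
x,y=T[:2,3]
plan([(x,y,.15,-82),(.5565,.147,.15,-83.2)])
E
```

```text
28.2 [ 0.45504492 -0.06025555  0.03792785] -82.0167521482863 0.5429672709846263
dp [[-0.9, 0.0, 0.0], [-0.9, 0.0, 0.0], [-0.9, 0.0, 0.0], [-0.9, 0.0, 0.0], [-0.88, 0.0, 0.0]] yaw [-0.0, -0.0, -0.0, -0.0, -0.0]
dp [[-0.0, -0.8, -0.5], [-0.0, -0.7, -0.5], [-0.0, -0.8, -0.6], [-0.0, -0.8, -0.5], [-0.0, -0.7, -0.5]] yaw [0.0, 0.0, 0.1, -0.0, -0.0]
dp [[-0.0, -0.8, -0.5], [-0.0, -0.8, -0.5], [-0.0, -0.7, -0.5], [-0.0, -0.8, -0.5], [-0.0, -0.79, -0.5]] yaw [0.0, 0.0, 0.1, -0.0, -0.0]
end [0.5566 0.1469 0.1499] -83.2
```

Emit:
{"op": "servo_tool", "data": {
  "dp": [
    [-0.9,0,0],
    [-0.9,0,0],
    [-0.9,0,0],
    [-0.9,0,0],
    [-0.9,0,0]
  ],
  "yaw": [0,0,0,0,0]
}}

```text
time: 28.7
position: [0.4543, -0.0604, 0.1507]
tool_rot: [2.149, 0.15, -2.15]
ft_force: [0.4, 0.9, -2.6]
grip_width: 0.539
```

Emit:
{"op": "servo_tool", "data": {
  "dp": [
    [0,-0.8,-0.5],
    [0,-0.7,-0.5],
    [0,-0.8,-0.6],
    [0,-0.8,-0.5],
    [0,-0.7,-0.5]
  ],
  "yaw": [0,0,0.1,0,0]
}}

```text
time: 29.2
position: [0.5064, 0.0437, 0.1497]
tool_rot: [2.153, 0.14, -2.155]
ft_force: [0.4, -1.1, -1.9]
grip_width: 0.542
```

Emit:
{"op": "servo_tool", "data": {
  "dp": [
    [0,-0.8,-0.5],
    [0,-0.8,-0.5],
    [0,-0.7,-0.5],
    [0,-0.8,-0.5],
    [0,-0.79,-0.5]
  ],
  "yaw": [0,0,0.1,0,0]
}}

```text
time: 29.7
position: [0.5563, 0.1475, 0.1494]
tool_rot: [2.159, 0.127, -2.161]
ft_force: [-0.2, 0.1, -2.0]
grip_width: 0.541
```

Emit:
{"op": "servo_tool", "data": {
  "dp": [
    [0.5,0,0],
    [0.8,0,0],
    [0.8,0,0],
    [0.8,0,0],
    [0.6,0,0]
  ],
  "yaw": [0,0,0,0,0]
}}

```text
time: 30.2
position: [0.555, 0.1458, 0.0606]
tool_rot: [2.157, 0.126, -2.163]
ft_force: [0.4, 1.0, -2.4]
grip_width: 0.543
```

Emit:
{"op": "servo_tool", "data": {
  "dp": [
    [0.4,0,0],
    [0.2,0,0],
    [0.1,0,0],
    [0,0,0],
    [0,0,0]
  ],
  "yaw": [0,0,0,0,0]
}}

```text
time: 30.7
position: [0.557, 0.147, 0.046]
tool_rot: [2.162, 0.129, -2.159]
ft_force: [-0.5, -0.7, -2.6]
grip_width: 0.541
```

Emit:
{"op": "servo_tool", "data": {
  "dp": [
    [0.04,0,0],
    [0.03,0,0],
    [0,0,0],
    [0,0,0],
    [0,0,0]
  ],
  "yaw": [0,0,0,0,0]
}}

```text
time: 31.2
position: [0.5565, 0.1468, 0.0436]
tool_rot: [2.161, 0.128, -2.16]
ft_force: [0.3, -0.4, -2.2]
grip_width: 0.542
```

Emit:
{"op": "servo_tool", "data": {
  "dp": [
    [0.04,0,0],
    [0.03,0,0],
    [0.02,0,0],
    [0,0,0],
    [0,0,0]
  ],
  "yaw": [0,0,0,0,0]
}}

```text
time: 31.7
position: [0.5566, 0.1468, 0.042]
tool_rot: [2.161, 0.129, -2.161]
ft_force: [-2.0, -0.7, 5.6]
grip_width: 0.546
```

Contact. Release to a moderate opening and rise straight up.

Emit:
{"op": "servo_tool", "data": {
  "dp": [
    [0,0,0],
    [0,0,0],
    [0,0,0],
    [0,0,0],
    [0,0,0]
  ],
  "yaw": [0,0,0,0,0],
  "fingers": 0.85
}}

```text
time: 32.2
position: [0.5565, 0.1468, 0.0412]
tool_rot: [2.16, 0.128, -2.16]
ft_force: [-0.3, 0.2, 0.8]
grip_width: 0.837
```

Emit:
{"op": "servo_tool", "data": {
  "dp": [
    [-0.4,0,0],
    [-0.9,0,0],
    [-1,0,0],
    [-1,0,0],
    [-1,0,0]
  ],
  "yaw": [0,0,0,0,0]
}}

```text
time: 32.7
position: [0.5566, 0.1466, 0.1505]
tool_rot: [2.161, 0.128, -2.16]
ft_force: [0.7, -0.3, -0.1]
grip_width: 0.848
```

Emit:
{"op": "servo_tool", "data": {
  "dp": [
    [-1,0,0],
    [-1,0,0],
    [-1,0,0],
    [-1,0,0],
    [0,0,0]
  ],
  "yaw": [0,0,0,0,0]
}}

```text
time: 33.2
position: [0.5586, 0.1466, 0.2529]
tool_rot: [2.169, 0.13, -2.155]
ft_force: [0.7, 0.6, 0.0]
grip_width: 0.851
```

Emit:
{"op": "servo_tool", "data": {
  "dp": [
    [0,1,0],
    [0,1,0],
    [0,1,0],
    [0,1,0],
    [0,1,0]
  ],
  "yaw": [0,0,0,0,0]
}}

```text
time: 33.7
position: [0.5709, 0.0216, 0.2486]
tool_rot: [2.16, 0.128, -2.161]
ft_force: [-0.6, -0.5, 0.9]
grip_width: 0.855
```

Emit:
{"op": "servo_tool", "data": {
  "dp": [
    [0,1,0],
    [0,1,0],
    [0,1,0],
    [0,0,0],
    [0,0,0]
  ],
  "yaw": [0,0,0,0,0]
}}

```text
time: 34.2
position: [0.5798, -0.0523, 0.2486]
tool_rot: [2.161, 0.127, -2.162]
ft_force: [-0.5, 0.8, -0.0]
grip_width: 0.85
```

```bash
python3 - <<'E'
from h import *
T,s=tool(); print(s['time'],T[:3,3])
im,d=ctrl.get_image('top'); save('top9.png',cv2.resize(im[90:290,130:450],None,fx=2.5,fy=2.5))
W=world('top',d)
for n,c,zl,zh in(('ring',(.469,.136),.03,.05),('cast',(.646,.158),.033,.07),('bottle',(.5565,.147),.095,.12),('slim',(.4475,-.2032),.04,.06),('blank',(.5696,-.0628),.03,.05),('short',(.579,-.219),.06,.09)):
    m=(d>0)&(np.hypot(W[...,0]-c[0],W[...,1]-c[1])<.045)&(W[...,2]>zl)&(W[...,2]<zh); p=W[m]
    print(n,len(p)); 
    if len(p): print(cv2.minAreaRect(p[:,:2].astype(np.float32)),np.median(p[:,2]))
im,d=ctrl.get_image('scene'); save('scene9.png',cv2.resize(im[120:320,140:400],None,fx=3,fy=3))
E
```

```text
34.2 [ 0.57975452 -0.0522647   0.24859598]
ring 0
cast 464
((0.6440762877464294, 0.15838241577148438), (0.06078103557229042, 0.04616384953260422), 6.074953079223633) 0.042256354823574926
bottle 117
((0.5564373135566711, 0.15007716417312622), (0.023446714505553246, 0.02962050400674343), 73.44204711914062) 0.10414291319673974
slim 72
((0.4468894898891449, -0.2028912454843521), (0.03393989056348801, 0.03613483905792236), 88.17852020263672) 0.0498937225258691
blank 444
((0.570099413394928, -0.0628245621919632), (0.06068184971809387, 0.04627643898129463), 28.191965103149414) 0.03615160097960224
short 135
((0.5863037109375, -0.22215630114078522), (0.030524766072630882, 0.028462110087275505), 2.6754465103149414) 0.07023670987836805
```

View pics/top9.png

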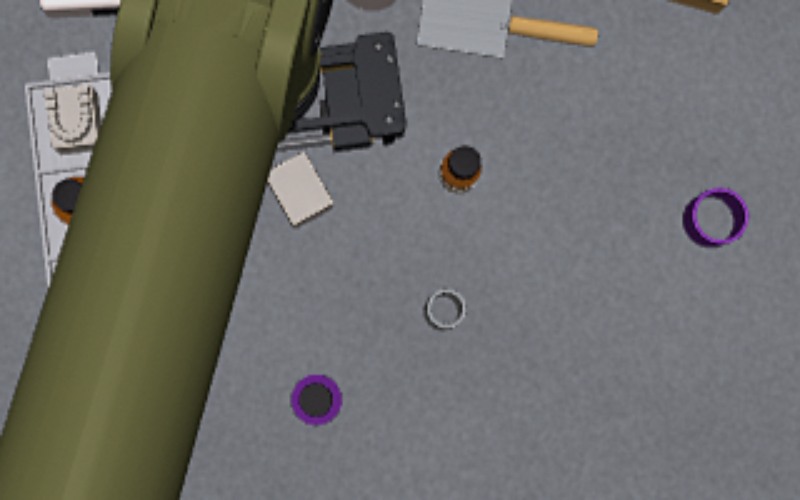

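View pics/scene9.png

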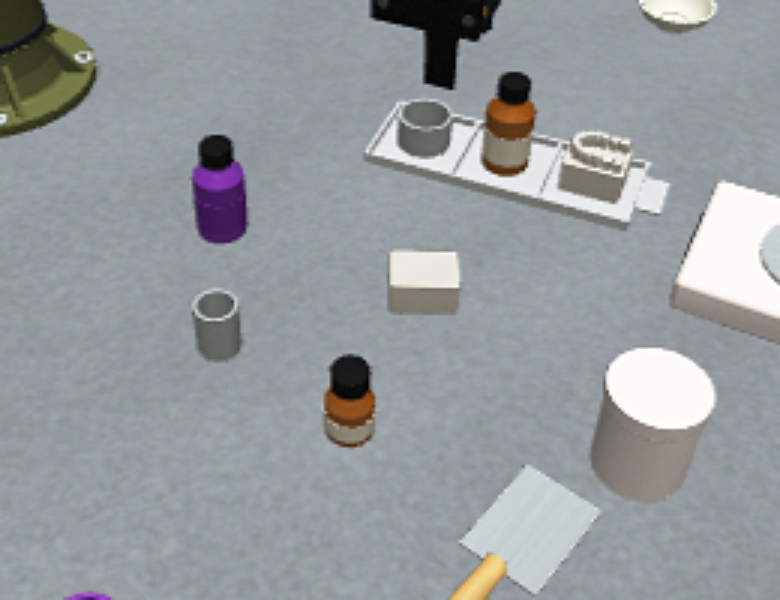

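```bash
python3 -c "
from bench import ctrl
print(ctrl.close_job(), ctrl.get_state()['time'])"
```

```text
the job is handed in; nothing more can be done
the job is handed in; nothing more can be done
```

The tray is made up and the job is handed in, at about 34 s of the 72 s allowed; no verdict is reported. I placed the wide steel ring in the end pocket away from the tab, then the toothed cast beside the tab, and last the taller amber bottle in the middle. Each part was let go after light contact with the pocket floor (about 5.5 N).

| Check | Result |
|---|---|
| Ring top height | 40 mm, checked just after release (40 mm expected) |
| Cast block top height | 40 mm, checked just after release (40 mm expected) |
| Bottle top height | 104 mm, in the last top picture (104 mm expected) |
| Position in pocket | each within roughly 10 mm of its pocket's middle |
| Lookalikes | slim ring and blank block moved less than 1 mm; the short bottle shows no sign of moving |

- **Ring, last check:** the arm hid the ring from the top camera at the end, so it was confirmed only in the scene picture and in the wrist pictures after its own and the cast's placing. The arm also partly hid the bottle.
- **Tray position:** the top and wrist cameras disagreed by up to about 8 mm across the tray at the tab end, so I placed the cast and bottle at in-between values. In the scene picture the bottle looks about 10 mm off the middle, well inside the 30 mm limit.

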